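# Fetch the white setting block from a revolving magazine and wring it onto the anvil

## Robot

A 6-joint arm with a two-finger parallel gripper is mounted at the origin on a cart in front of the work surface, level with it; the furniture and walls round the work are solid. World frame = base frame: x ahead of the robot, y to its left, z up, the work surface at z = 0. Lengths are in m, angles in rad, forces in N, time in s.
With the tool pointing down it reaches from about 0.3 to 0.775 m from the base axis. Payload 14.6 kg.
Tool frame: the origin (TCP) lies between the finger pads; the fingertips stand 22 mm ahead of it and the grasp point (between the pads) lies 3 mm ahead of it (ctrl.tip_reach is the distance from the TCP to the fingertips, in m); z points along the fingers, y is the direction in which the jaws open and shut (so a half turn about z gives the same grasp; the last joint's range is limited). The gripper opens to 94 mm and grips with 3 to 60 N. Pads are 16 mm wide; open, the fingers measure 119 mm over their backs; the gripper's body (75 mm by 177 mm) begins 78 mm behind the grasp point.
Start: joints at [-0.067, 0.3, 1.521, -0, 1.321, -0.067], TCP at [0.55, -0, 0.227] pointing down, gripper open.
Joint ranges: [-3.03, 3.03], [-0.79, 2.21], [0.23, 2.52], [-1.04, 4.18], [0, 3.07], [-2.55, 2.55]. Speed limits (rad/s): [2.22, 2.22, 2.57, 3.14, 3.14, 3.14].

## Interface

Orientations are given as [roll, pitch, yaw] about the fixed x, y, z axes, in that order (R = Rz(yaw) Ry(pitch) Rx(roll)).
In Python, from station import ctrl gives the robot as it stands. The module is installed in compiled form; this text tells all that it offers.
- The arm moves only by the shell command python3 -m creep 'ROWS' [OPENING] [FORCE]. ROWS is a JSON object of lists of equal length, an entry for each row: "xyz": the shift along the tool's x, y, z in mm, a list of three; "spin": the turn about the tool's z in rad. In form: {"xyz": [[tx, ty, tz], ...], "spin": [spin, ...]}. A call has 1 to 5 rows; each row shifts and turns the commanded pose from where the row before left it, along the tool's axes as they then stand; what a row does not reach is not made up. A row lasts 1/8 s, in which the tool goes at most 62.5 mm and 10.7 degrees, less where a joint would pass 70% of its speed; a pose out of reach is approached as far as the arm can. A call with a gripper value outside its range is refused whole. OPENING is the finger opening in mm, from 0 to 94, set as the call begins (- or left out, the last holds). The fingers move at their own pace and stop on an object; FORCE is the grip in N (left out, the last holds). Time passes only in rows, so rows that do not move let the fingers close. It gives the time, the measured TCP pose, the force and the opening at its end, in the units of the state.
- ctrl.get_obs(): the state, without advancing time (a new reading comes with each control period).
- ctrl.camera(name): name is "scene" or "side" or "wrist"; returns the picture (480x640x3 uint8, red, green, blue); there is no depth.
- ctrl.camera_model(name): a dict with "fx", "fy", "cx", "cy" (pixels), "k1" (the pictures are not rectified: a ray, as slopes to the right and down, at radius r is drawn at 1 + k1 r^2 times it, then the intrinsics apply), "R" (3x3) and "t" (3): a world point X has camera coordinates R X + t. Camera axes: x right, y down, z forward; pixel columns grow to the right and rows downward; lengths in m; the calibration is good to about 2 mm. A picture is of the moment at which its call begins: read the wrist's pose just before it. camera_model takes no time and is no camera call; for the wrist camera it gives the pose at the moment of the call.
- ctrl.hand_in(): hands the job in, once; it reports no verdict.
The state is a dict: "time_s": time; "qpos": joint angles; "joint_vel": joint speeds; "tau": joint torques, N m; "ee_pos": TCP position; "eef_rot": TCP orientation; "force": force on the tool from outside, world axes, zero at the start; "moment": the same for the moment, N m; "grip_width": finger opening in m.
Only numpy, scipy, OpenCV 4.12 (cv2) and the standard library are available. Lean on these libraries where they do the work, as an engineer would, in place of code of your own. Each camera call takes 0.05 s, during which the arm holds its last target.

## Task

By its square black head, turn the revolving block magazine until the white ceramic block stands in the middle of the guard's front opening, then take that block out. Wring it onto the steel anvil of the blue setting fixture: lay it flat and in line on the anvil at least 20 mm short of the end stop, slide it along without lifting until it butts firmly against the stop so that the two faces cover each other fully, then let go. Leave the other three blocks in their pockets and do not disturb the tape and the wire brush.

Things in the scene. Friction and masses are not known exactly. Their poses are not given: they have to be found in the camera images.
- stand_axis (a point): Point on the vertical axis of the magazine, on top of its dark grey foot plate (280 mm across, 12 mm thick), which is fixed to the bench; 12 mm above the bench. Frame of the fixed stand: z up, -x points out of the middle of the front opening. A guard of 6 mm steel wire at 83 mm above the bench (wire top 86 mm) covers the pockets out to 140 mm from the axis, except over the front opening, 72 degrees either side of -x; its five posts stand on the edge of the foot plate.
- magazine (a joint): Turning of the magazine (rad), without end stops, 0 at the start, growing counter-clockwise seen from above. Plain friction (about 0.1 N m) holds it where it is left; there are no detents. It starts with the white block 2.0 to 3.14 rad away from the middle of the opening, on either side.
- head_grip (a point): Centre of the square black head on the magazine's axis, 118 mm above the bench; head 36 x 36 mm and 38 mm tall (99 to 137 mm above the bench), faces square to the x and y axes of this frame, which turns with the magazine. Below the head are only a 50 mm wide collar (top at 99 mm) and the wire guard.
- pocket_white (a point): Turns with the magazine: where the centre of the white block lies when in its pocket, 85 mm from the axis, 50 mm above the bench; the blue magazine plate is 264 mm across, its top is 30 mm above the bench. Four such radial pockets, 90 degrees apart. Each is marked by black lips 7 mm high, about 2 mm clear of the block, at its ends and its corners only; the middle 47 mm of the long sides is open down to the plate. This frame has the axes of head_grip.
- pocket_steel_1 (a point): The same for the first bright steel block.
- pocket_steel_2 (a point): The same for the second bright steel block.
- pocket_dark (a point): The same for the dark steel block.
- white_center (a point): Centre of the loose white ceramic block, 80 mm long (x of this frame, along the magazine's radius), 30 mm wide (y), 40 mm high (z up); 0.3 to 0.6 kg. Its lapped faces slide easily on the lapped anvil (friction coefficient about 0.2).
- white_block: The white block itself; origin at the centre of its underside, axes as white_center.
- steel_1_center (a point): Centre of a bright steel block of the same size, in the pocket beside the white one.
- steel_2_center (a point): Centre of the other bright steel block of the same size, beside the white one on the other side.
- dark_center (a point): Centre of the dark steel block of the same size, in the pocket opposite to the white one.
- anvil_face (a point): Centre of the anvil's ground top face, 50 mm above the bench; z up. The anvil is 80 mm long (x of this frame) and 38 mm wide (y). Its +x end has the upright stop; with the block home, the block's centre is 20 mm above this point and all four sides lie over the anvil, the long axes parallel.
- fixture: The setting fixture (with anvil and stop), fixed to the bench: blue base 150 x 80 x 18 mm; origin on the bench below the centre of the anvil face, same axes.
- end_stop: Dark steel stop plate of the fixture, rigid, 38 mm wide and 14 mm thick; its face toward the block lies 40 mm from the anvil's centre along +x and rises 27 mm above the anvil face (top 77 mm above the bench). Origin 47 mm along +x from the anvil's centre, 18 mm above the bench.
- tape: Roll of black tape lying flat, 58 x 56 x 19 mm; a bystander. Origin under its centre.
- brush: Wire brush with a brown wooden back and brass bristles lying on the bench, 210 x 22 x 26 mm (long along its y); a bystander. Origin under its centre.
Mind the look-alikes: they are no part of the job. What is shaped like the white_block but red is not meant.

How it is judged:
By the outcome, as a careful person would: the job done as asked, in the order asked, and still so for the second after the job is handed in, with the robot touching nothing.
It also fails if it takes over 69 s, if anything falls off the work surface, if the arm or the gripper's body presses on something with over 40 N, if the wrist force passes 120 N, or if a joint passes its speed limit or range.

## Working session

There is one attempt and no reset: what is moved stays moved. The work goes in short steps, Python scripts to look and compute and a shell command to move; the robot and the scene stay as the last step left them, time stands still between calls to the robot, and variables do not carry over. Pictures are saved under pics/ and viewed, and the job is handed in when it is done.

```bash
ls; mkdir -p pics; cat > h.py <<'E'
import numpy as np, cv2
from station import ctrl
def snap(name,fn):
    m=ctrl.camera_model(name); im=ctrl.camera(name)
    cv2.imwrite('pics/'+fn+'.png',cv2.cvtColor(np.asarray(im),cv2.COLOR_RGB2BGR))
    np.savez('pics/'+fn+'.npz',im=im,**{k:np.array(v) for k,v in m.items()})
    return im,m
def load(fn):
    d=np.load('pics/'+fn+'.npz'); return d['im'],d
def ray(m,u,v):
    K=np.array([[m['fx'],0,m['cx']],[0,m['fy'],m['cy']],[0,0,1]],float)
    k=np.array([float(m['k1']),0,0,0])
    p=cv2.undistortPoints(np.array([[[u,v]]],float),K,k)[0,0]
    R=np.array(m['R']);t=np.array(m['t'])
    return -R.T@t, R.T@np.array([p[0],p[1],1])
def plane(m,u,v,z):
    o,d=ray(m,u,v); s=(z-o[2])/d[2]; return o+s*d
def two(m1,p1,m2,p2):
    o1,d1=ray(m1,*p1);o2,d2=ray(m2,*p2)
    s=np.linalg.lstsq(np.c_[d1,-d2],o2-o1,rcond=None)[0]
    a=o1+s[0]*d1;b=o2+s[1]*d2
    return (a+b)/2,np.linalg.norm(a-b)
def proj(m,X):
    X=np.array(X,float); c=np.array(m['R'])@X+np.array(m['t']); x,y=c[0]/c[2],c[1]/c[2]
    f=1+float(m['k1'])*(x*x+y*y); return np.array([m['fx']*x*f+m['cx'],m['fy']*y*f+m['cy']])
def st():
    o=ctrl.get_obs()
    print('t',round(o['time_s'],2),'p',np.round(o['ee_pos'],4),'rot',np.round(o['eef_rot'],3),'F',np.round(o['force'],1),'M',np.round(o['moment'],2),'g',round(o['grip_width'],4),'q',np.round(o['qpos'],2))
    return o
E
python3 - <<'E'
from h import *
for n in ['scene','side','wrist']:
    im,m=snap(n,n+'0'); print(n,{k:np.round(np.array(v),3).tolist() for k,v in m.items()})
st()
E
```

```text
pics
scene {'fx': 474.769, 'fy': 474.769, 'cx': 321.48, 'cy': 237.261, 'k1': -0.093, 'R': [[0.769, -0.639, -0.018], [-0.388, -0.445, -0.807], [0.507, 0.628, -0.59]], 't': [-0.594, 0.254, 0.795]}
side {'fx': 613.519, 'fy': 613.519, 'cx': 313.612, 'cy': 239.129, 'k1': -0.217, 'R': [[0.933, -0.361, -0.008], [-0.227, -0.569, -0.79], [0.28, 0.739, -0.613]], 't': [-0.651, 0.14, 1.567]}
wrist {'fx': 361.788, 'fy': 361.788, 'cx': 313.754, 'cy': 242.789, 'k1': -0.029, 'R': [[1.0, 0.0, -0.0], [0.0, -0.96, 0.28], [-0.0, -0.28, -0.96]], 't': [-0.549, -0.03, 0.392]}
t 0.15 p [0.5498 0.     0.227 ] rot [-3.141 -0.     1.571] F [-0.2 -0.1  0.6] M [0.01 0.05 0.01] g 0.0939 q [-0.07  0.3   1.52  0.    1.32 -0.07]
```

View pics/scene0.png

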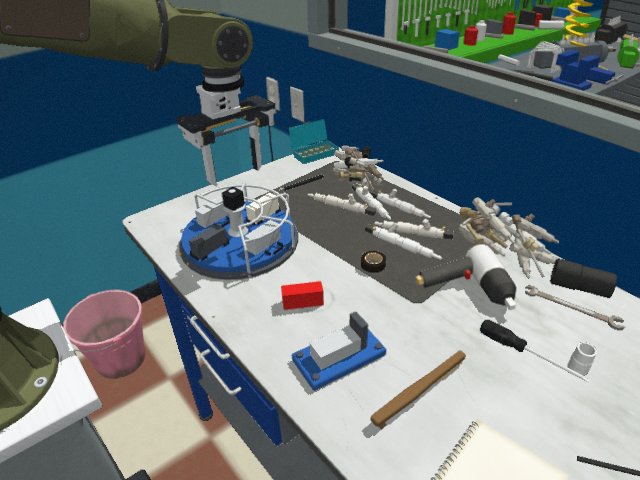

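View pics/side0.png

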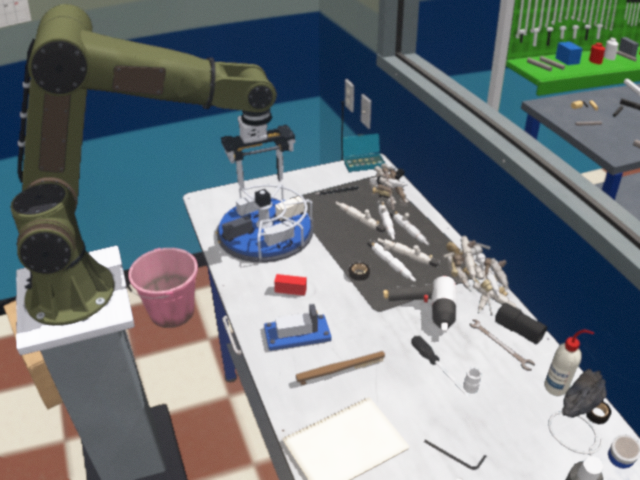

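View pics/wrist0.png

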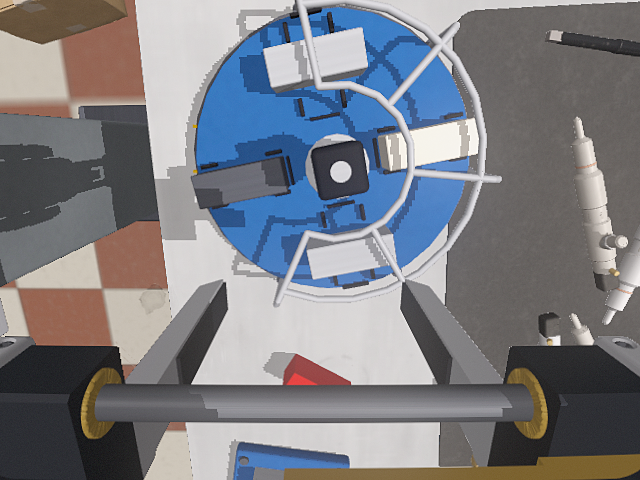

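The wrist view shows the head at about (341,172), the white block at (428,145) behind the guard, the dark block in front at (240,180), and the fixture's edge at the bottom left. Next I move toward the fixture for a second wrist view.

```bash
python3 -m creep '{"xyz": [[-60,0,-10],[-60,0,-10],[-50,0,-10],[0,0,0]], "spin": [0,0,0,0]}'
python3 - <<'E'
from h import *
st(); snap('wrist','wrist1')
for f,(x0,y0,x1,y1),s in [('scene0',(170,170,400,400),3),('wrist0',(180,0,520,320),2)]:
    im,_=load(f); c=cv2.resize(im[y0:y1,x0:x1],None,fx=600/(y1-y0),fy=600/(y1-y0),interpolation=cv2.INTER_CUBIC)
    cv2.imwrite(f'pics/{f}_z.png',c[:,:,::-1])
E
```

```text
time_s: 0.65
ee_pos: [0.5497, -0.1729, 0.2576]
eef_rot: [3.141, 0.0, 1.567]
force: [0.4, 0.4, -0.0]
grip_width: 0.0942
t 0.65 p [ 0.5497 -0.1729  0.2576] rot [3.141 0.    1.567] F [ 0.4  0.4 -0. ] M [-0.06  0.01 -0.04] g 0.0942 q [-0.37  0.34  1.4  -0.    1.4  -0.36]
```

View pics/wrist1.png

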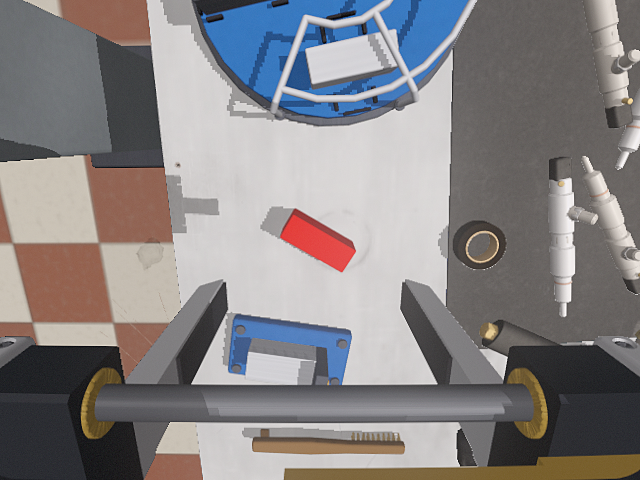

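View pics/scene0_z.png

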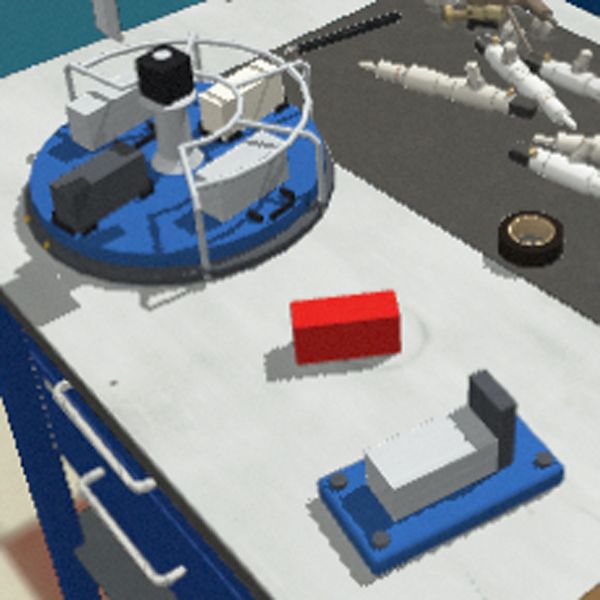

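View pics/wrist0_z.png

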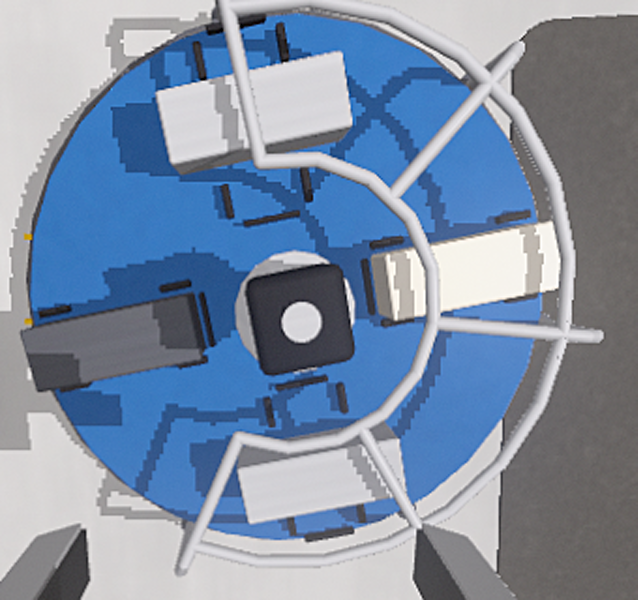

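The wrist image shows the fixture around (290,350), partly hidden, with the stop on its right (+x) end. The red look-alike is at (318,240). I'll shift so the fixture is fully visible.

```bash
python3 -m creep '{"xyz": [[-60,-20,0],[-60,-30,0],[0,0,0]], "spin": [0,0,0]}'
python3 - <<'E'
from h import *
st(); snap('wrist','wrist2')
E
```

```text
time_s: 1.08
ee_pos: [0.501, -0.2868, 0.2569]
eef_rot: [-3.141, -0.0, 1.568]
force: [0.7, 0.7, 0.4]
grip_width: 0.0939
t 1.07 p [ 0.501  -0.2868  0.2569] rot [-3.141 -0.     1.568] F [0.7 0.7 0.4] M [ 0.05 -0.    0.01] g 0.0939 q [-0.58  0.34  1.4  -0.    1.4  -0.58]
```

View pics/wrist2.png

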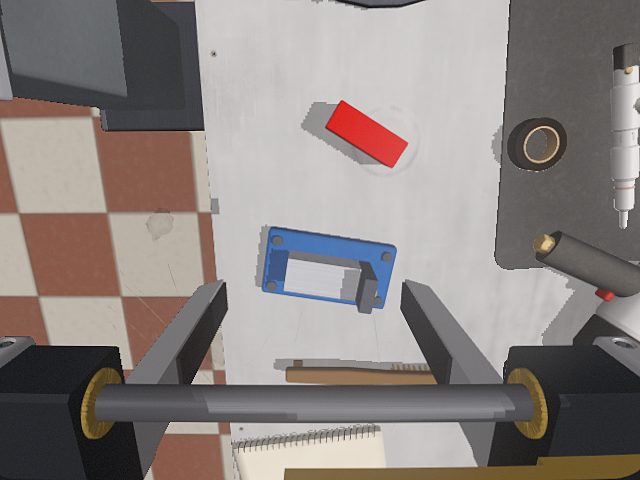

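```bash
python3 - <<'E'
from h import *
im,m=load('wrist2')
c=cv2.resize(im[210:330,240:420],None,fx=4.4,fy=4.4,interpolation=cv2.INTER_CUBIC); cv2.imwrite('pics/w2z.png',c[:,:,::-1])
ims,_=load('scene0')
c=cv2.resize(ims[300:400,280:400],None,fx=6,fy=6,interpolation=cv2.INTER_CUBIC); cv2.imwrite('pics/s0f.png',c[:,:,::-1])
ims,_=load('side0')
c=cv2.resize(ims[300:355,255:345],None,fx=8,fy=8,interpolation=cv2.INTER_CUBIC); cv2.imwrite('pics/d0f.png',c[:,:,::-1])
hsv=cv2.cvtColor(im,cv2.COLOR_RGB2HSV)
mk=cv2.inRange(hsv,(100,120,40),(125,255,255)); mk[:200]=0; mk[330:]=0; mk[:,:230]=0; mk[:,420:]=0
cs,_=cv2.findContours(mk,cv2.RETR_EXTERNAL,cv2.CHAIN_APPROX_NONE); c=max(cs,key=cv2.contourArea)
h=cv2.convexHull(c)[:,0]
for z in (0.018,0.0):
    P=np.array([plane(m,u,v,z)[:2] for u,v in h],np.float32)
    r=cv2.minAreaRect(P*1000); print(z,r)
    print(np.round(cv2.boxPoints(r),1).tolist())
E
```

```text
0.018 ((517.1397705078125, -353.0463562011719), (79.85950469970703, 147.56080627441406), 80.58195495605469)
[[437.79998779296875, -380.3999938964844], [583.4000244140625, -404.5], [596.5, -325.70001220703125], [450.8999938964844, -301.6000061035156]]
0.0 ((517.87353515625, -359.7342834472656), (83.48418426513672, 154.25840759277344), 80.58190155029297)
[[435.0, -388.29998779296875], [587.0999755859375, -413.5], [600.7999877929688, -331.20001220703125], [448.6000061035156, -305.8999938964844]]
```

View pics/w2z.png

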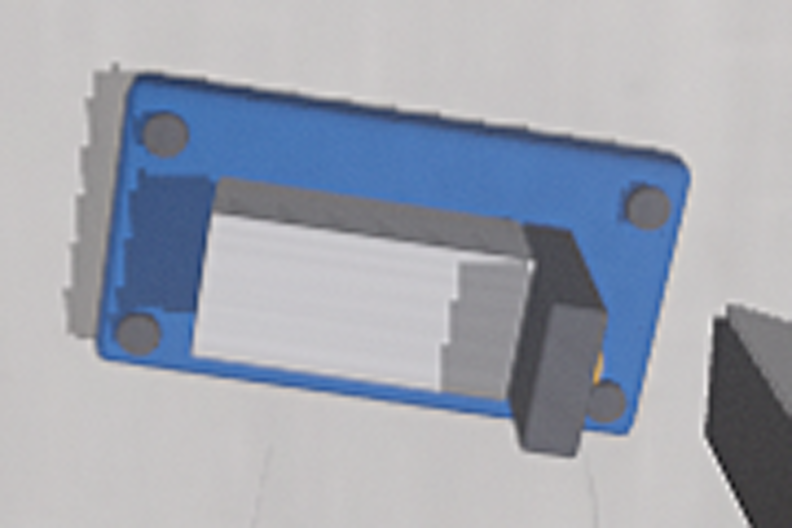

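View pics/s0f.png

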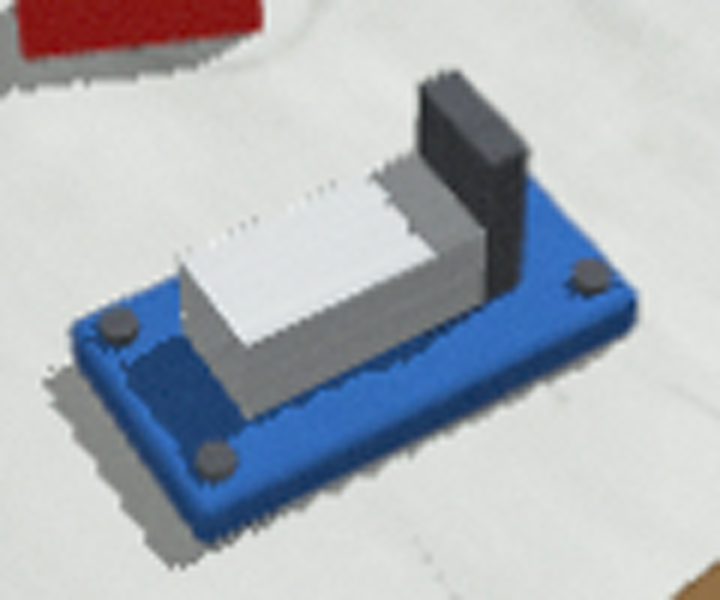

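View pics/d0f.png

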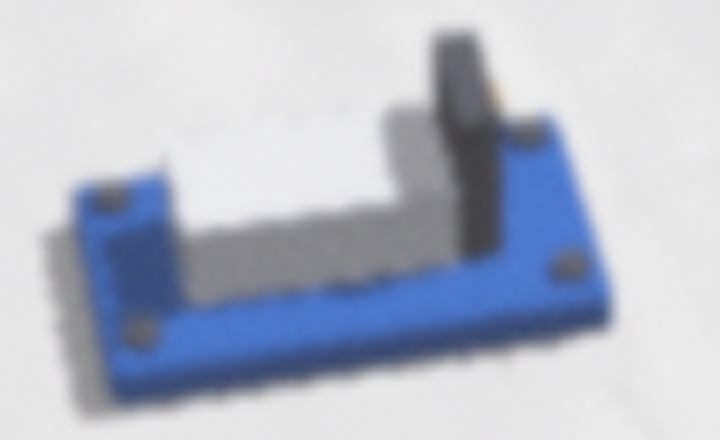

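```bash
python3 - <<'E'
from h import *
_,mw=load('wrist2'); _,ms=load('scene0')
W=[(214,213),(193,354),(508,400),(533,262)]; S=[(180,262),(247,345),(487,232),(418,152)]
f=lambda p,x0,y0,s:((p[0]+.5)/s-.5+x0,(p[1]+.5)/s-.5+y0)
T=[]
for w,s in zip(W,S):
    X,e=two(mw,f(w,240,210,4.4),ms,f(s,280,300,6)); T.append(X); print(np.round(X,4),round(e,4))
for z in (.048,.05):
    P=np.array([plane(mw,*f(w,240,210,4.4),z) for w in W]); print(np.round(P.mean(0),4), [round(np.linalg.norm(P[i]-P[(i+1)%4]),4) for i in range(4)],
      [round(np.degrees(np.arctan2(*(b-a)[1::-1])),2) for a,b in((P[0],P[3]),(P[1],P[2]),(P[1],P[0]),(P[2],P[3]))])
# base in scene check
im,m=load('scene0')
hsv=cv2.cvtColor(im,cv2.COLOR_RGB2HSV)
mk=cv2.inRange(hsv,(100,120,40),(125,255,255)); mk[:300]=0; mk[395:]=0; mk[:,:285]=0; mk[:,395:]=0
E
```

```text
[ 0.4731 -0.3297  0.0469] 0.0001
[ 0.4674 -0.3662  0.0488] 0.0002
[ 0.5459 -0.379   0.0483] 0.0006
[ 0.5516 -0.3426  0.0476] 0.0008
[ 0.5095 -0.3544  0.048 ] [np.float64(0.0376), np.float64(0.08), np.float64(0.0373), np.float64(0.079)] [np.float64(-9.4), np.float64(-9.2), np.float64(80.67), np.float64(82.25)]
[ 0.5094 -0.3536  0.05  ] [np.float64(0.0374), np.float64(0.0796), np.float64(0.0371), np.float64(0.0786)] [np.float64(-9.4), np.float64(-9.2), np.float64(80.67), np.float64(82.25)]
```

```bash
python3 - <<'E'
from h import *
_,mw=load('wrist0'); _,ms=load('scene0'); _,m1=load('wrist1')
fw=lambda p:((p[0]+.5)/1.875-.5+180,(p[1]+.5)/1.875-.5)
fs=lambda p:((p[0]+.5)/2.6087-.5+170,(p[1]+.5)/2.6087-.5+170)
X,e=two(mw,fw((301,322)),ms,fs((163,56))); print('head top',np.round(X,4),e)
H=plane(mw,*fw((301,322)),.137); print(H)
# hub by side
C=H[:2]
for n,p in dict(tip0=(600,337),tip54=(518,45),tipm108=(182,572)).items():
    Y=plane(mw,*fw(p),.083)[:2]-C; print(n,round(np.linalg.norm(Y),4),round(np.degrees(np.arctan2(Y[1],Y[0])),1))
for n,p in dict(in0=(440,322),in54=(395,195),in108=(262,160),inm108=(238,437),inm54=(365,430)).items():
    Y=plane(mw,*fw(p),.083)[:2]-C; print(n,round(np.linalg.norm(Y),4),round(np.degrees(np.arctan2(Y[1],Y[0])),1))
for n,p in dict(postm108=(277,108),postm54=(410,100),).items():
    Y=plane(m1,*p,.083)[:2]-C; print(n,round(np.linalg.norm(Y),4),round(np.degrees(np.arctan2(Y[1],Y[0])),1))
# white block top edges, z=.07
for z,P in ((.07,dict(wa=(374,254),wb=(548,222),wc=(557,288),wd=(395,322))),(.07,dict(da=(22,333),db=(200,292),dc=(205,362),dd=(36,391))),(.137,dict(ha=(247,281),hb=(340,263),hc=(356,357),hd=(266,375))),(.03,dict(lip_dark_a=(202,292),lip_dark_b=(212,346),wl1=(364,263),wl2=(373,312)))):
  for n,p in P.items():
    Y=plane(mw,*fw(p),z)[:2]-C; print(n,np.round(Y*1000,1),round(np.degrees(np.arctan2(Y[1],Y[0])),1))
E
```

```text
head top [0.5679 0.0588 0.1352] 0.0007121274026565722
[0.56742271 0.0590927  0.137     ]
tip0 0.1374 -4.6
tip54 0.1371 49.8
tipm108 0.1353 -112.5
in0 0.0652 -4.1
in54 0.0638 48.5
in108 0.0628 102.4
inm108 0.0618 -112.9
inm54 0.0636 -57.4
postm108 0.1353 -111.3
postm54 0.1366 -61.2
wa [36.8 24. ] 33.1
wb [113.4  38.1] 18.6
wc [120.8   9.6] 4.5
wd [47.9 -5.9] -7.0
da [-123.6  -10.8] -175.0
db [-41.1   7.4] 169.8
dc [-39.4 -24.3] -148.3
dd [-119.4  -37.9] -162.4
ha [-19.4  14.3] 143.6
hb [13.3 20.5] 57.0
hc [ 20.3 -12.6] -31.7
hd [-12.5 -19.2] -123.0
lip_dark_a [-43.    5.5] 172.7
lip_dark_b [-38.4 -21.9] -150.3
wl1 [38.9 19.9] 27.1
wl2 [44.6 -4.4] -5.7
```

Head axis is at (0.5675,0.059), white at 11.4°, stand +x at about -4.6°, so the turn needed is about +164°. The anvil centre is (0.5095,-0.354) with yaw -9.35°. I'll go above the head with the jaws at -78.6°, so the turn ends with the jaws across the white block.

```bash
python3 -m creep '{"xyz": [[50,9.5,-5],[50,9.5,0],[50,9.5,10],[50,9.5,15],[50,9.5,15]], "spin": [0,0,0,0,0]}'
python3 -m creep '{"xyz": [[50,9.5,15],[46,9.5,15],[0,0,0]], "spin": [0,0,0]}'
python3 -m creep '{"xyz": [[0,0,0],[0,0,0],[0,0,0],[0,0,0],[0,0,0]], "spin": [0.17,0.17,0.17,0.17,0.17]}'
python3 -m creep '{"xyz": [[0,0,0],[0,0,0],[0,0,0],[0,0,0]], "spin": [0.17,0.17,0.178,0]}'
python3 - <<'E'
from h import *
st(); snap('wrist','wrist3')
E
```

```text
time_s: 1.75
ee_pos: [0.5497, -0.0312, 0.222]
eef_rot: [3.142, -0.0, 1.573]
force: [1.5, 0.4, -0.6]
grip_width: 0.0936
time_s: 2.12
ee_pos: [0.5679, 0.0657, 0.191]
eef_rot: [-3.139, -0.0, 1.577]
force: [-0.1, -0.7, 0.3]
grip_width: 0.0937
time_s: 2.75
ee_pos: [0.5684, 0.0616, 0.1928]
eef_rot: [3.142, -0.0, 0.716]
force: [0.2, 0.7, -0.8]
grip_width: 0.0942
time_s: 3.25
ee_pos: [0.5685, 0.0614, 0.1927]
eef_rot: [-3.142, -0.0, 0.205]
force: [0.1, -0.3, 0.2]
grip_width: 0.0937
t 3.25 p [0.5685 0.0614 0.1927] rot [-3.142 -0.     0.205] F [ 0.1 -0.3  0.2] M [-0.    0.15 -0.02] g 0.0937 q [0.04 0.38 1.5  0.   1.26 1.41]
```

View pics/wrist3.png

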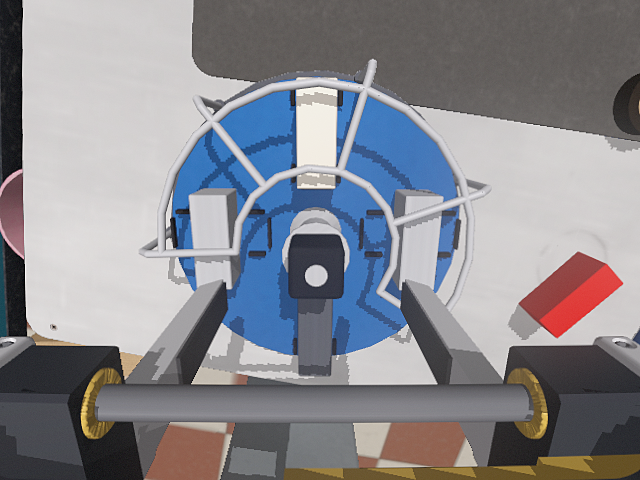

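```bash
python3 - <<'E'
from h import *
im,m=load('wrist3'); _,m0=load('wrist0'); _,ms=load('scene0')
g=cv2.cvtColor(im,cv2.COLOR_RGB2GRAY); sub=(g[262:290,303:330]>150).astype(np.uint8)
M=cv2.moments(sub,True); p=(M['m10']/M['m00']+303,M['m01']/M['m00']+262)
im0,_=load('wrist0'); g0=cv2.cvtColor(im0,cv2.COLOR_RGB2GRAY); sub=(g0[158:188,325:357]>150).astype(np.uint8)
M=cv2.moments(sub,True); p0=(M['m10']/M['m00']+325,M['m01']/M['m00']+158)
print(p,p0,two(m,p,m0,p0)); print(plane(m,*p,.137),plane(m0,*p0,.137))
# guard posts tips & white angle in this view
C=plane(m,*p,.137)[:2]
for n,q in dict(t0=(371,65),t54=(201,102),tm54=(486,188),t108=(146,250)).items():
    Y=plane(m,*q,.083)[:2]-C; print(n,round(np.linalg.norm(Y),4),round(np.degrees(np.arctan2(Y[1],Y[0])),1))
for n,q in dict(i0=(342,168),i54=(262,187),im54=(397,222),i108=(236,250),im108=(382,295)).items():
    Y=plane(m,*q,.083)[:2]-C; print(n,round(np.linalg.norm(Y),4),round(np.degrees(np.arctan2(Y[1],Y[0])),1))
for a,b in (((297,85),(297,188)),((337,88),(337,188)),((298,80),(337,80))):
    A=plane(m,*a,.07);B=plane(m,*b,.07); d=A-B; print(np.degrees(np.arctan2(d[1],d[0])), (A[:2]-C),(B[:2]-C))
E
```

```text
(315.6094986807388, 275.23746701846966) (340.28690807799444, 171.35376044568244) (array([0.56732921, 0.05932517, 0.13815034]), np.float64(6.539702025898427e-05))
[0.56689116 0.05926087 0.137     ] [0.56741195 0.05919012 0.137     ]
t0 0.1364 -4.3
t54 0.1339 48.2
tm54 0.1354 -57.5
t108 0.132 101.9
i0 0.0652 -5.5
i54 0.0624 50.8
im54 0.0657 -58.7
i108 0.0615 102.0
im108 0.0659 -113.7
11.036105648326123 [0.11490301 0.03741268] [0.04211486 0.02321649]
12.700249392462322 [0.11879036 0.00877823] [ 0.04841225 -0.00708248]
101.74324111229102 [0.11833762 0.03735301] [0.12403278 0.00995627]
```

```bash
python3 -m creep '{"xyz": [[-1.8,1.8,20],[0,0,25],[0,0,24],[0,0,0]], "spin": [0,0,0,0]}' 60 30
python3 -m creep '{"xyz": [[0,0,0],[0,0,0],[0,0,0],[0,0,0]], "spin": [0,0,0,0]}' 20 40
```

```text
time_s: 3.8
ee_pos: [0.5665, 0.0589, 0.1222]
eef_rot: [-3.141, 0.003, 0.206]
force: [-1.0, -0.5, 1.1]
grip_width: 0.0609
time_s: 4.3
ee_pos: [0.5675, 0.0599, 0.1244]
eef_rot: [-3.14, -0.001, 0.204]
force: [-2.2, 8.5, 3.2]
grip_width: 0.0355
```

```bash
python3 -m creep '{"xyz": [[0,0,0],[0,0,0],[0,0,0],[0,0,0],[0,0,0]], "spin": [-0.08,-0.15,-0.15,-0.15,-0.15]}'
python3 -m creep '{"xyz": [[0,0,0],[0,0,0],[0,0,0],[0,0,0],[0,0,0]], "spin": [-0.15,-0.15,-0.15,-0.15,-0.15]}'
python3 -m creep '{"xyz": [[0,0,0],[0,0,0],[0,0,0],[0,0,0],[0,0,0]], "spin": [-0.15,-0.15,-0.15,-0.15,-0.15]}'
python3 -m creep '{"xyz": [[0,0,0],[0,0,0],[0,0,0],[0,0,0],[0,0,0]], "spin": [-0.15,-0.15,-0.15,-0.15,-0.08]}'
python3 -m creep '{"xyz": [[0,0,0],[0,0,0]], "spin": [0,0]}'
python3 - <<'E'
from h import *
st(); snap('scene','scene1');snap('wrist','wrist4')
E
```

```text
time_s: 4.92
ee_pos: [0.5675, 0.0598, 0.1243]
eef_rot: [-3.141, -0.002, 0.888]
force: [-1.0, 7.9, 4.7]
grip_width: 0.0359
time_s: 5.55
ee_pos: [0.5676, 0.0597, 0.1243]
eef_rot: [3.14, -0.002, 1.638]
force: [1.8, 8.0, 4.4]
grip_width: 0.0359
time_s: 6.18
ee_pos: [0.5677, 0.0598, 0.1243]
eef_rot: [3.14, -0.0, 2.389]
force: [2.1, 10.1, 2.3]
grip_width: 0.0358
time_s: 6.8
ee_pos: [0.5677, 0.0599, 0.1243]
eef_rot: [3.14, 0.001, 3.067]
force: [2.0, 10.3, 1.7]
grip_width: 0.0356
time_s: 7.05
ee_pos: [0.5677, 0.0599, 0.1243]
eef_rot: [3.14, 0.001, 3.064]
force: [0.6, 9.1, 2.0]
grip_width: 0.0357
t 7.05 p [0.5677 0.0599 0.1243] rot [3.140e+00 1.000e-03 3.064e+00] F [0.6 9.1 2. ] M [ 1.27  0.06 -0.04] g 0.0357 q [ 0.04  0.45  1.57  0.    1.12 -1.45]
```

View pics/scene1.png

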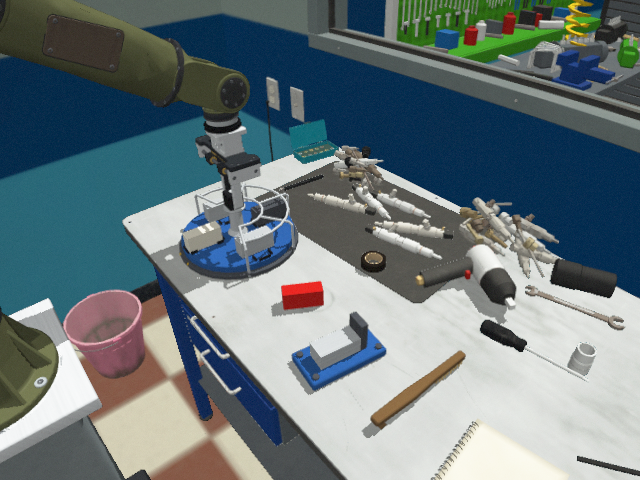

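View pics/wrist4.png

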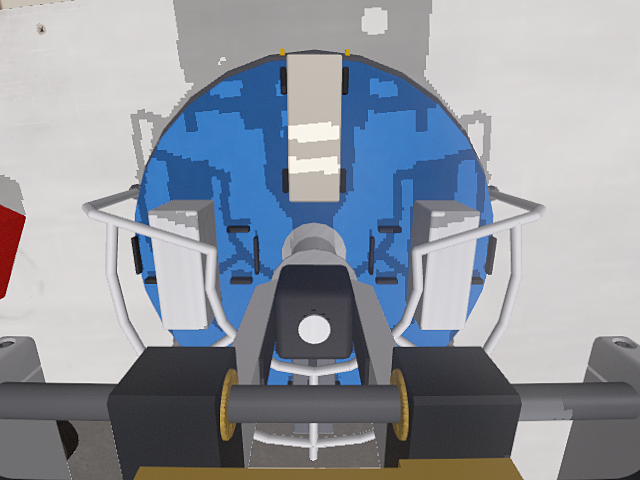

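The white block (top from y=54 to 201, centred at x≈314) sits centred between the guard ends (88/541) and the foot-plate marks (282/347). I release, rise and look again before going out to the block.

```bash
python3 -m creep '{"xyz": [[0,0,0],[0,0,0],[0,0,-15],[0,0,-25],[0,0,0]], "spin": [0,0,0,0,0]}' 64
python3 - <<'E'
from h import *
st(); snap('wrist','wrist5')
im,m=load('wrist5')
E
```

```text
time_s: 7.78
ee_pos: [0.5683, 0.0586, 0.1659]
eef_rot: [3.141, 0.004, 3.063]
force: [0.4, -0.1, 0.1]
grip_width: 0.0638
t 7.78 p [0.5683 0.0586 0.1659] rot [3.141 0.004 3.063] F [ 0.4 -0.1  0.1] M [ 0.09 -0.1   0.01] g 0.0638 q [ 0.04  0.4   1.53 -0.    1.2  -1.45]
```

View pics/wrist5.png

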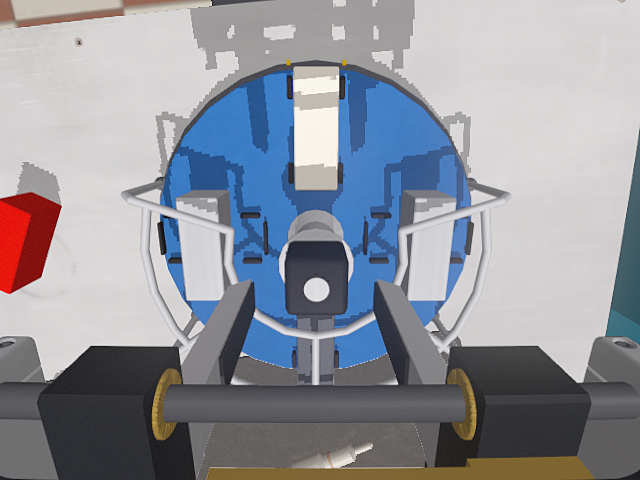

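```bash
python3 - <<'E'
from h import *
im4,m4=load('wrist4'); im5,m5=load('wrist5')
A=[(287,54),(341,55),(340.5,201),(289,201)]
B=[(294,66.5),(338.5,66.5),(337.5,189.5),(294.5,189.5)]
X=[]
for a,b in zip(A,B):
    x,e=two(m4,a,m5,b); print(np.round(x,4),round(e,4))
P=np.array([plane(m5,*b,.07) for b in B]); c=P.mean(0); print(c,[np.linalg.norm(P[i]-P[(i+1)%4]) for i in range(4)])
d=(P[0]+P[1]-P[2]-P[3]); print('block dir',np.degrees(np.arctan2(d[1],d[0])))
H=plane(m5,316,289.5,.137);print(H); v=(c-H)[:2]; print('pos angle',np.degrees(np.arctan2(v[1],v[0])),np.linalg.norm(v))
L=plane(m5,125,195,.083);R=plane(m5,509,195,.083);mid=(L+R)/2-H;print('opening',np.degrees(np.arctan2(mid[1],mid[0])))
g1=plane(m5,289,62,.012);g2=plane(m5,344.5,62,.012);mid=(g1+g2)/2-H;print('marks',np.degrees(np.arctan2(mid[1],mid[0])))
o=ctrl.get_obs(); yaw=o['eef_rot'][2]; D=c[:2]-o['ee_pos'][:2]
tx=np.array([np.cos(yaw),np.sin(yaw)]);ty=np.array([np.sin(yaw),-np.cos(yaw)])
print('tool move',D@tx,D@ty,yaw)
E
```

```text
[0.4431 0.0553 0.0761] 0.0004
[0.4417 0.0848 0.0546] 0.0001
[0.5226 0.0782 0.0736] 0.0004
[0.521  0.0482 0.0687] 0.0001
[0.48255669 0.06634225 0.07      ] [np.float64(0.02855710927210089), np.float64(0.07912124246496278), np.float64(0.030102520529706203), np.float64(0.07910771397958644)]
block dir 175.45959238355903
[0.56802648 0.05917571 0.137     ]
pos angle 175.20703161145735 0.08576971362443951
opening 174.0653957817026
marks 174.96473145356345
tool move 0.08549240288345895 0.0010156009889844312 3.062664521396037
```

```bash
python3 -m creep '{"xyz": [[40,0.8,0],[45.5,0,0],[0,0,40],[0,0,30],[0,0,0]], "spin": [0,0,0,0,0]}' 64
python3 - <<'E'
from h import *
st(); snap('wrist','wrist6')
E
```

```text
time_s: 8.45
ee_pos: [0.4809, 0.0661, 0.0916]
eef_rot: [-3.141, -0.004, 3.063]
force: [0.7, 0.1, 0.7]
grip_width: 0.064
t 8.45 p [0.4809 0.0661 0.0916] rot [-3.141 -0.004  3.063] F [0.7 0.1 0.7] M [ 0.07 -0.08  0.02] g 0.064 q [ 0.06  0.33  1.83 -0.    0.99 -1.43]
```

View pics/wrist6.png

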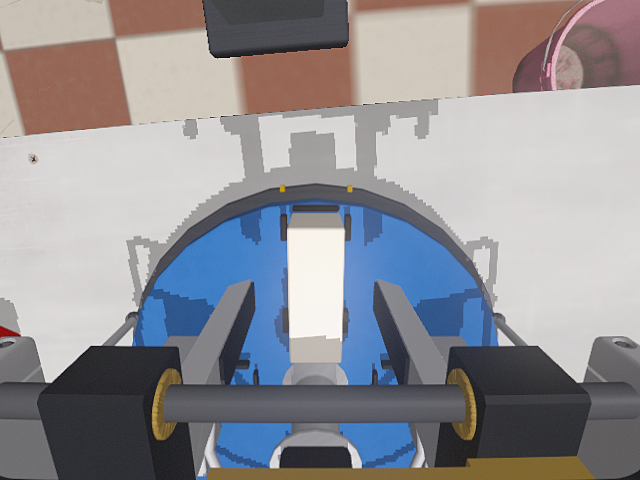

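The block (x≈288–344) is centred between the fingers. Descending to grip.

```bash
python3 -m creep '{"xyz": [[0,0,18],[0,0,15],[0,0,0]], "spin": [0,0,0]}'
python3 -m creep '{"xyz": [[0,0,0],[0,0,0],[0,0,0],[0,0,0]], "spin": [0,0,0,0]}' 15 40
python3 -c "
from h import *
st()"
```

```text
time_s: 8.88
ee_pos: [0.482, 0.0662, 0.0601]
eef_rot: [-3.141, -0.001, 3.063]
force: [-0.9, -0.7, 0.0]
grip_width: 0.064
time_s: 9.38
ee_pos: [0.4823, 0.0662, 0.0607]
eef_rot: [3.142, 0.0, 3.063]
force: [-1.4, -0.0, 1.8]
grip_width: 0.0296
t 9.38 p [0.4823 0.0662 0.0607] rot [3.142 0.    3.063] F [-1.4 -0.   1.8] M [0.12 0.07 0.04] g 0.0296 q [ 0.06  0.38  1.85  0.    0.91 -1.43]
```

```bash
python3 -m creep '{"xyz": [[0,0,-15],[0,0,-35],[0,0,-40],[0,0,0]], "spin": [0,0,0,0]}'
python3 - <<'E'
from h import *
st(); snap('wrist','wrist7')
E
python3 -m creep '{"xyz": [[0,0,0],[-4,-25,0],[-8,-50,0],[-8,-50,0],[-8,-50,0]], "spin": [0.085,0,0,0,0]}'
python3 -m creep '{"xyz": [[-8,-50,0],[-8,-50,0],[-8,-50,0],[-8,-50,0],[-5.3,-35,0]], "spin": [0,0,0,0,0]}'
python3 -m creep '{"xyz": [[0,0,0],[0,0,0]], "spin": [0,0]}'
python3 - <<'E'
from h import *
st(); snap('wrist','wrist8'); snap('scene','scene2')
E
```

```text
time_s: 9.88
ee_pos: [0.4832, 0.0663, 0.1532]
eef_rot: [3.141, 0.005, 3.063]
force: [0.4, 0.1, -6.9]
grip_width: 0.0299
t 9.88 p [0.4832 0.0663 0.1532] rot [3.141 0.005 3.063] F [ 0.4  0.1 -6.9] M [ 0.08 -0.02 -0.04] g 0.0299 q [ 0.06  0.24  1.78  0.    1.12 -1.43]
time_s: 10.55
ee_pos: [0.4802, -0.1123, 0.1486]
eef_rot: [3.141, -0.003, 2.978]
force: [0.1, -0.0, -5.4]
grip_width: 0.0301
time_s: 11.18
ee_pos: [0.4786, -0.3505, 0.1479]
eef_rot: [3.14, -0.003, 2.977]
force: [0.0, 0.2, -6.7]
grip_width: 0.0298
time_s: 11.42
ee_pos: [0.4793, -0.3481, 0.1487]
eef_rot: [3.14, -0.003, 2.978]
force: [0.8, 1.0, -5.7]
grip_width: 0.0297
t 11.43 p [ 0.4793 -0.3481  0.1487] rot [ 3.140e+00 -3.000e-03  2.978e+00] F [ 0.8  1.  -5.7] M [ 0.08 -0.1   0.01] g 0.0297 q [-0.69  0.47  1.48  0.    1.2  -2.1 ]
```

View pics/wrist7.png

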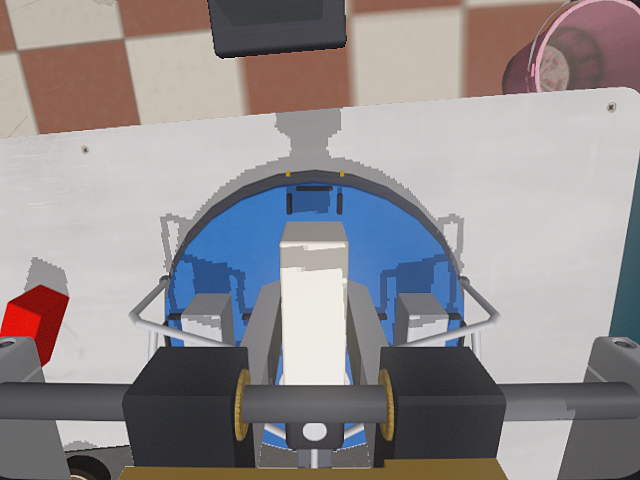

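View pics/wrist8.png

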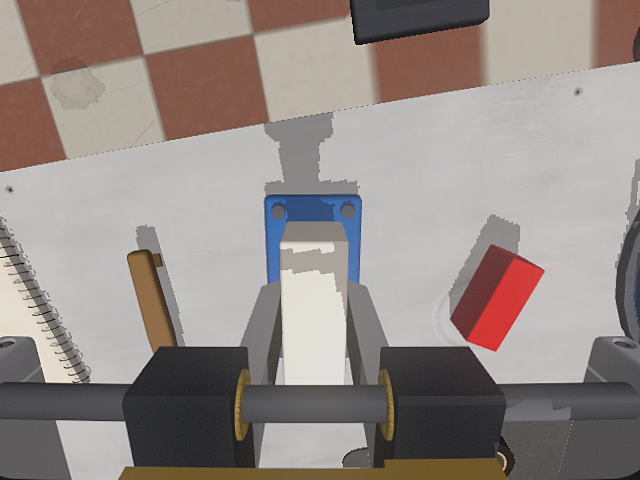

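View pics/scene2.png

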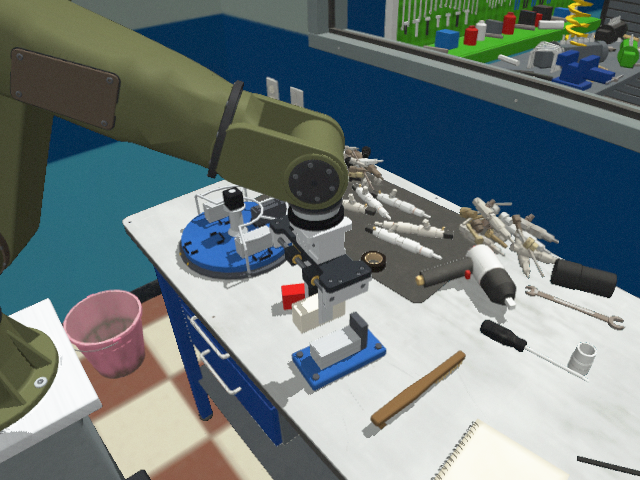

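```bash
python3 - <<'E'
from h import *
im,m=load('wrist8')
c=cv2.resize(im[180:400,230:400],None,fx=3.4,fy=2.7,interpolation=cv2.INTER_CUBIC); cv2.imwrite('pics/w8z.png',c[:,:,::-1])
ims,_=load('scene2')
c=cv2.resize(ims[280:400,270:400],None,fx=5,fy=5,interpolation=cv2.INTER_CUBIC); cv2.imwrite('pics/s2z.png',c[:,:,::-1])
hsv=cv2.cvtColor(im,cv2.COLOR_RGB2HSV); mk=cv2.inRange(hsv,(100,120,40),(125,255,255))
yaw=2.978; tx=np.array([np.cos(yaw),np.sin(yaw)]);ty=np.array([np.sin(yaw),-np.cos(yaw)])
T=np.array([.4793,-.3481]);A=np.array([.5095,-.354])
for r in (212,225,240,255,270):
    x=np.where(mk[r,230:400])[0]+230
    l=plane(m,x.min()-.5,r,.018)[:2];R=plane(m,x.max()+.5,r,.018)[:2]
    print(r,x.min(),x.max(),'lat rel TCP',np.round([(l-T)@ty*1e3,(R-T)@ty*1e3],1), 'mid rel anvil est',round(((l+R)/2-A)@ty*1e3,1))
print('TCP rel anvil: tx',(T-A)@tx*1e3,'ty',(T-A)@ty*1e3)
E
```

```text
212 265 360 lat rel TCP [-40.4  37.5] mid rel anvil est -0.6
225 266 360 lat rel TCP [-40.   37.9] mid rel anvil est -0.2
240 266 359 lat rel TCP [-40.5  37.5] mid rel anvil est -0.6
255 267 359 lat rel TCP [-40.1  37.9] mid rel anvil est -0.2
270 268 358 lat rel TCP [-39.8  37.6] mid rel anvil est -0.2
TCP rel anvil: tx 30.757683082860687 ty 0.902735495204337
```

View pics/w8z.png

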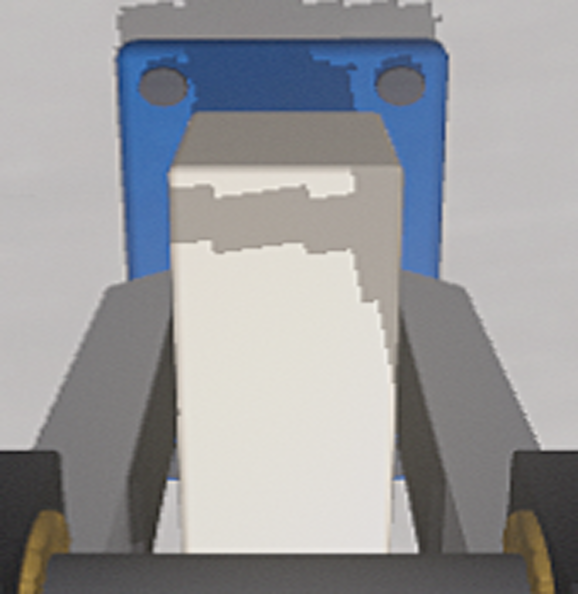

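View pics/s2z.png

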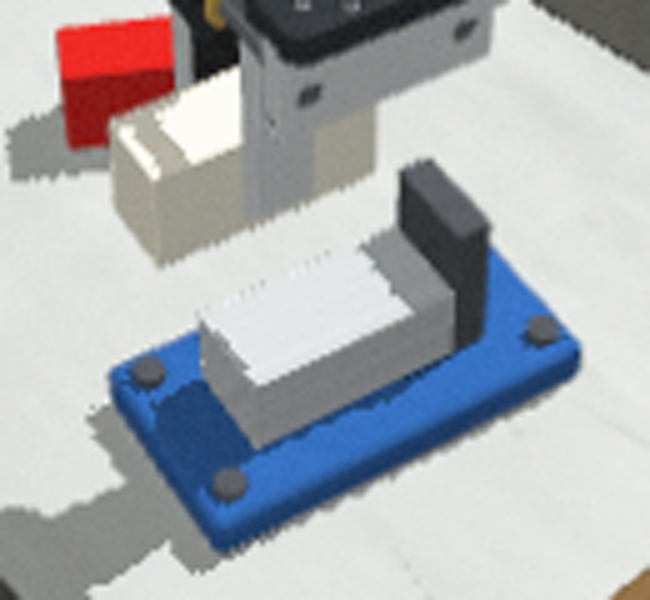

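Lateral error is about 1 mm; I correct it and lower.

```bash
python3 -m creep '{"xyz": [[0,-1,25],[0,0,25],[0,0,12],[0,0,0]], "spin": [0,0,0,0]}'
python3 - <<'E'
from h import *
st(); snap('scene','scene3')
im,_=load('scene3'); c=cv2.resize(im[280:400,270:400],None,fx=5,fy=5,interpolation=cv2.INTER_CUBIC); cv2.imwrite('pics/s3z.png',c[:,:,::-1])
E
```

```text
time_s: 12.02
ee_pos: [0.4796, -0.3494, 0.088]
eef_rot: [3.141, -0.001, 2.978]
force: [-0.2, -0.5, -5.2]
grip_width: 0.0294
t 12.03 p [ 0.4796 -0.3494  0.088 ] rot [ 3.141e+00 -1.000e-03  2.978e+00] F [-0.2 -0.5 -5.2] M [ 0.08 -0.1  -0.02] g 0.0294 q [-0.69  0.54  1.53 -0.    1.08 -2.1 ]
```

View pics/s3z.png

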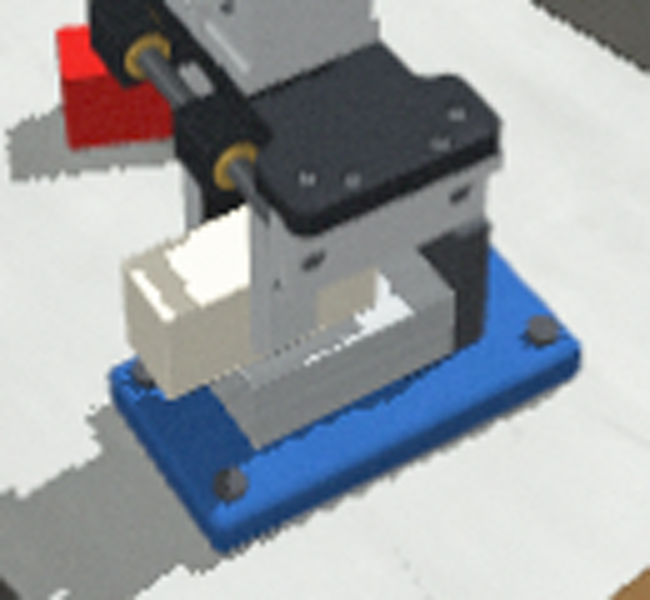

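The block hangs just above the anvil, overhanging the open end by about 30 mm. Creep down to contact.

```bash
python3 -m creep '{"xyz": [[0,0,3],[0,0,2],[0,0,0]], "spin": [0,0,0]}'
python3 -m creep '{"xyz": [[0,0,1],[0,0,0.5],[0,0,0]], "spin": [0,0,0]}'
```

```text
time_s: 12.45
ee_pos: [0.4796, -0.35, 0.0836]
eef_rot: [-3.142, 0.0, 2.978]
force: [0.7, -0.1, -5.6]
grip_width: 0.0297
time_s: 12.82
ee_pos: [0.4796, -0.3499, 0.0819]
eef_rot: [3.142, -0.0, 2.978]
force: [-0.3, 0.3, -5.4]
grip_width: 0.0299
```

```bash
python3 -m creep '{"xyz": [[0,0,0.7],[0,0,0.5],[0,0,0]], "spin": [0,0,0]}'
python3 -m creep '{"xyz": [[0,0,0.5],[0,0,0]], "spin": [0,0]}'
```

```text
time_s: 13.2
ee_pos: [0.4796, -0.35, 0.0807]
eef_rot: [-3.142, -0.0, 2.978]
force: [-0.3, -0.1, -5.3]
grip_width: 0.03
time_s: 13.45
ee_pos: [0.4798, -0.3501, 0.0807]
eef_rot: [-3.141, 0.001, 2.978]
force: [0.3, -0.9, 0.6]
grip_width: 0.0296
```

```bash
python3 -m creep '{"xyz": [[0,0,0.4],[0,0,0]], "spin": [0,0]}'
python3 - <<'E'
from h import *
st(); snap('scene','scene4'); snap('wrist','wrist9')
im,_=load('scene4'); c=cv2.resize(im[280:400,270:400],None,fx=5,fy=5,interpolation=cv2.INTER_CUBIC); cv2.imwrite('pics/s4z.png',c[:,:,::-1])
im,_=load('wrist9'); c=cv2.resize(im[200:400,230:400],None,fx=4,fy=3,interpolation=cv2.INTER_CUBIC); cv2.imwrite('pics/w9z.png',c[:,:,::-1])
E
```

```text
time_s: 13.7
ee_pos: [0.4799, -0.3502, 0.0807]
eef_rot: [-3.141, 0.001, 2.978]
force: [-2.1, 0.3, 5.6]
grip_width: 0.0299
t 13.7 p [ 0.4799 -0.3502  0.0807] rot [-3.141e+00  1.000e-03  2.978e+00] F [-2.1  0.3  5.6] M [0.34 0.26 0.02] g 0.0299 q [-0.69  0.55  1.53 -0.    1.06 -2.1 ]
```

View pics/s4z.png

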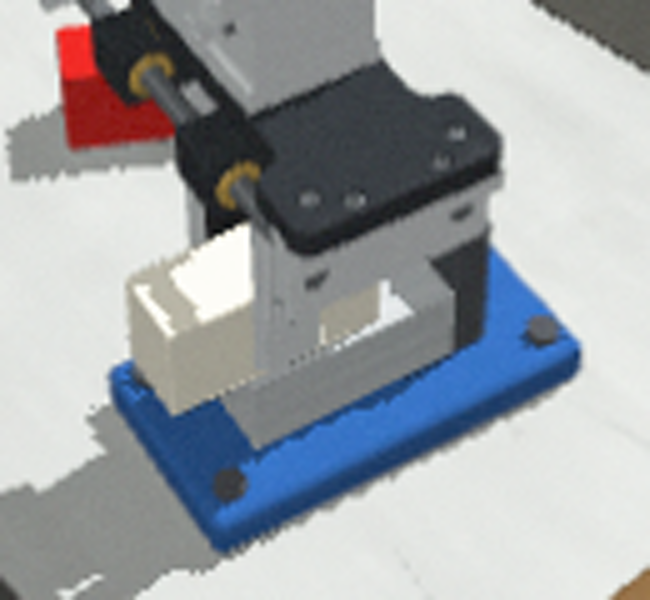

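View pics/w9z.png

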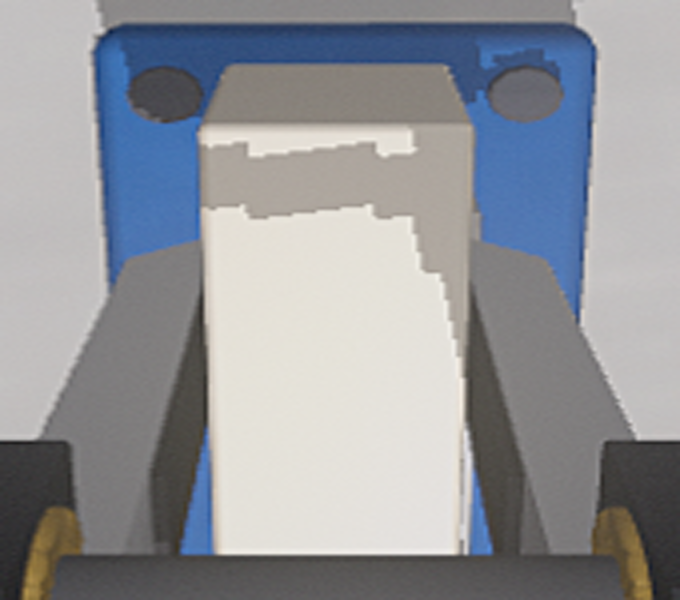

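Flat, in line and ~30 mm short, with about a 0.5 mm lateral offset. Now I slide toward the stop.

```bash
python3 -m creep '{"xyz": [[-3,0.1,0],[-5,0.2,0],[-5,0.2,0],[-5,0,0],[-4,0,0]], "spin": [0,0,0,0,0]}'
python3 -m creep '{"xyz": [[-3,0,0],[-2,0,0],[0,0,0]], "spin": [0,0,0]}'
```

```text
time_s: 14.42
ee_pos: [0.5018, -0.3534, 0.0807]
eef_rot: [-3.141, 0.001, 2.978]
force: [-2.8, 0.9, 5.7]
grip_width: 0.0297
time_s: 14.8
ee_pos: [0.5069, -0.3542, 0.0807]
eef_rot: [-3.141, 0.002, 2.978]
force: [0.5, 0.6, 5.0]
grip_width: 0.0297
```

```bash
python3 -m creep '{"xyz": [[-1,0,0],[-1,0,0],[-0.5,0,0],[0,0,0]], "spin": [0,0,0,0]}'
python3 -m creep '{"xyz": [[-0.7,0,0],[-0.5,0,0],[0,0,0]], "spin": [0,0,0]}'
```

```text
time_s: 15.3
ee_pos: [0.5084, -0.3545, 0.0807]
eef_rot: [-3.141, -0.001, 2.978]
force: [-9.0, 2.6, 10.1]
grip_width: 0.0295
time_s: 15.68
ee_pos: [0.5088, -0.3546, 0.0806]
eef_rot: [-3.142, -0.003, 2.978]
force: [-15.9, 3.6, 12.9]
grip_width: 0.0296
```

Force rises to 16 N: butted against the stop. Press a touch more, then check by camera.

```bash
python3 -m creep '{"xyz": [[-0.6,0,0],[-0.4,0,0],[0,0,0]], "spin": [0,0,0]}'
python3 - <<'E'
from h import *
st(); snap('scene','scene5'); snap('wrist','wrist10')
im,_=load('scene5'); c=cv2.resize(im[280:400,270:400],None,fx=5,fy=5,interpolation=cv2.INTER_CUBIC); cv2.imwrite('pics/s5z.png',c[:,:,::-1])
im,_=load('wrist10'); c=cv2.resize(im[200:400,230:400],None,fx=4,fy=3,interpolation=cv2.INTER_CUBIC); cv2.imwrite('pics/w10z.png',c[:,:,::-1])
E
```

```text
time_s: 16.05
ee_pos: [0.5094, -0.3547, 0.0805]
eef_rot: [3.141, -0.003, 2.978]
force: [-17.6, 3.8, 13.3]
grip_width: 0.0301
t 16.05 p [ 0.5094 -0.3547  0.0805] rot [ 3.141e+00 -3.000e-03  2.978e+00] F [-17.6   3.8  13.3] M [0.82 2.9  0.14] g 0.0301 q [-0.67  0.6   1.44 -0.    1.1  -2.07]
```

View pics/s5z.png

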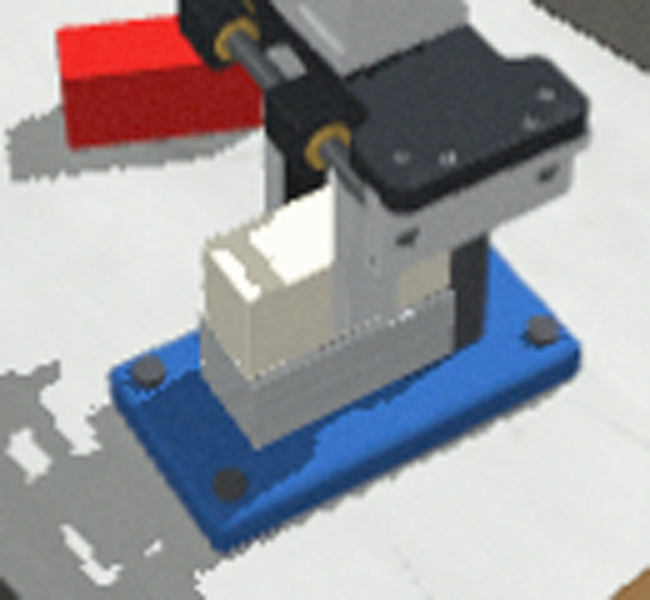

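View pics/w10z.png

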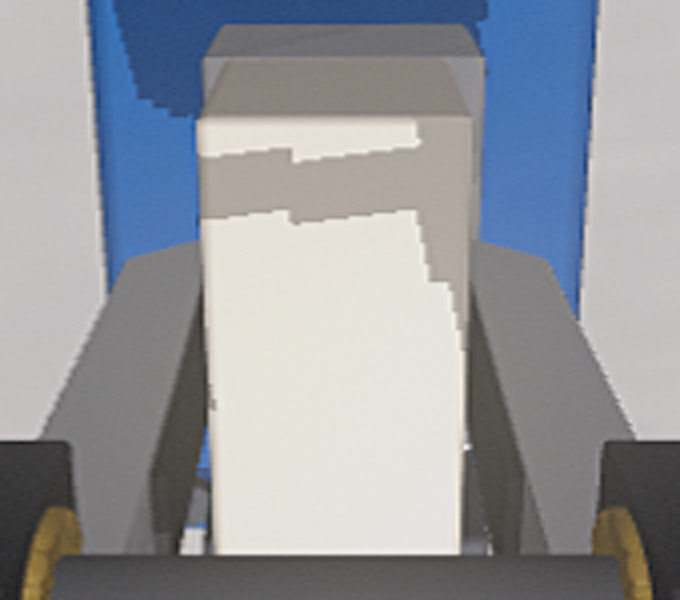

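Block is home on the anvil, sides within the anvil edges and the end flush. Let go and rise.

```bash
python3 -m creep '{"xyz": [[0,0,0],[0,0,0],[0,0,0],[0,0,-10],[0,0,-30]], "spin": [0,0,0,0,0]}' 56
python3 -m creep '{"xyz": [[0,0,-40],[30,0,-50],[50,0,-50],[40,0,-40],[0,0,0]], "spin": [0,0,0,0,0]}'
python3 - <<'E'
from h import *
st(); snap('scene','scene6'); snap('wrist','wrist11'); snap('side','side6')
im,_=load('scene6'); c=cv2.resize(im[280:400,270:400],None,fx=5,fy=5,interpolation=cv2.INTER_CUBIC); cv2.imwrite('pics/s6z.png',c[:,:,::-1])
E
```

```text
time_s: 16.77
ee_pos: [0.5105, -0.3542, 0.1196]
eef_rot: [3.14, -0.002, 2.978]
force: [0.2, 0.5, 1.0]
grip_width: 0.0565
time_s: 17.4
ee_pos: [0.3973, -0.3364, 0.2984]
eef_rot: [-3.137, 0.006, 2.977]
force: [-0.6, 1.2, 0.0]
grip_width: 0.0559
t 17.4 p [ 0.3973 -0.3364  0.2984] rot [-3.137  0.006  2.977] F [-0.6  1.2  0. ] M [ 0.06 -0.06 -0.03] g 0.0559 q [-0.77  0.18  1.5  -0.    1.45 -2.18]
```

View pics/s6z.png

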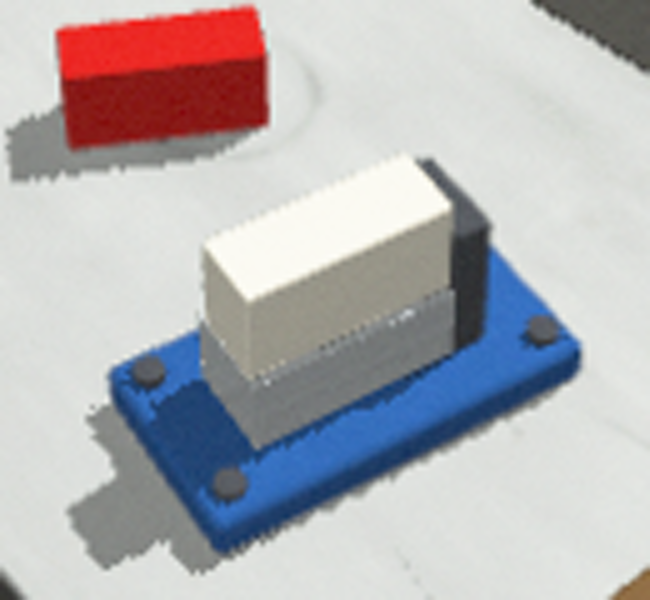

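View pics/wrist11.png

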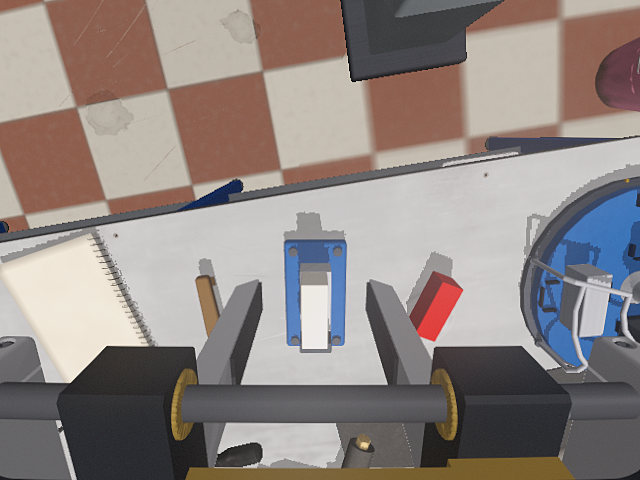

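View pics/scene6.png

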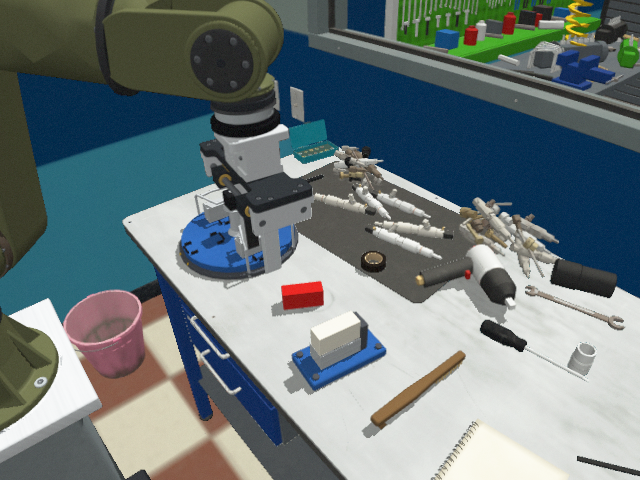

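```bash
python3 - <<'E'
from h import *
_,m=load('scene6'); f=lambda p:((p[0]+.5)/5-.5+270,(p[1]+.5)/5-.5+280)
A=np.array([.5095,-.354]); th=np.radians(-9.35); ex=np.array([np.cos(th),np.sin(th)]);ey=np.array([-np.sin(th),np.cos(th)])
def rel(p,z): 
    d=plane(m,*f(p),z)[:2]-A; return np.round([d@ex*1e3,d@ey*1e3],1)
for n,p in dict(LF=(204,245),LN=(248,300),RN=(451,208),RF=(410,154)).items(): print('block top',n,rel(p,.09))
for n,p in dict(LF=(201,323),LN=(262,385),RN=(455,290)).items(): print('anvil s2',n,rel(p,.05))
for n,p in dict(LN=(250,379),RN=(451,290)).items(): print('block bottom',n,rel(p,.05))
_,m=load('wrist11')
im,_=load('wrist11'); c=cv2.resize(im[230:360,270:360],None,fx=6,fy=4.5,interpolation=cv2.INTER_CUBIC); cv2.imwrite('pics/w11z.png',c[:,:,::-1])
E
```

```text
block top LF [-40.7  10.9]
block top LN [-40.3 -16.9]
block top RN [ 37.1 -17.2]
block top RF [39.3 10.8]
anvil s2 LF [-41.8  13.6]
anvil s2 LN [-37.7 -19.9]
anvil s2 RN [ 39.3 -18.6]
block bottom LN [-39.8 -15.7]
block bottom RN [ 38.1 -17.9]
```

View pics/w11z.png

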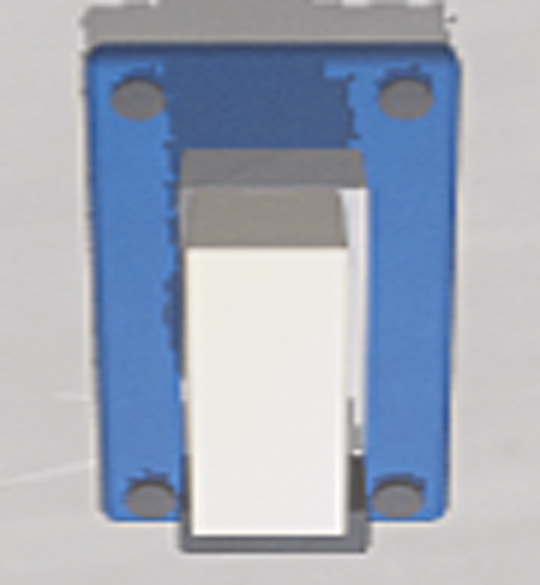

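The view suggests the block may sit 1–2 mm off centre toward the left; I'll look from directly above.

```bash
python3 -m creep '{"xyz": [[-50,0,0],[-50,0,10],[-50,0,20],[-35,0,20],[0,0,0]], "spin": [0,0,0,0,0]}'
python3 - <<'E'
from h import *
st(); im,m=snap('wrist','wrist12'); print(-np.array(m['R']).T@np.array(m['t']), proj(m,[.5095,-.354,.09]))
u,v=proj(m,[.5095,-.354,.09]).astype(int)
c=cv2.resize(im[max(v-75,0):v+75,u-60:u+60],None,fx=4,fy=4,interpolation=cv2.INTER_CUBIC); cv2.imwrite('pics/w12z.png',c[:,:,::-1]); print(u-60,max(v-75,0))
E
```

```text
time_s: 18.18
ee_pos: [0.5822, -0.3651, 0.2385]
eef_rot: [3.138, -0.007, 2.98]
force: [-0.4, -0.1, -0.8]
grip_width: 0.0559
t 18.18 p [ 0.5822 -0.3651  0.2385] rot [ 3.138 -0.007  2.98 ] F [-0.4 -0.1 -0.8] M [ 0.1  -0.05  0.03] g 0.0559 q [-0.61  0.62  1.04  0.    1.49 -2.02]
[ 0.50181913 -0.35336575  0.39661221] [312.95293667 149.26740458]
252 74
```

View pics/w12z.png

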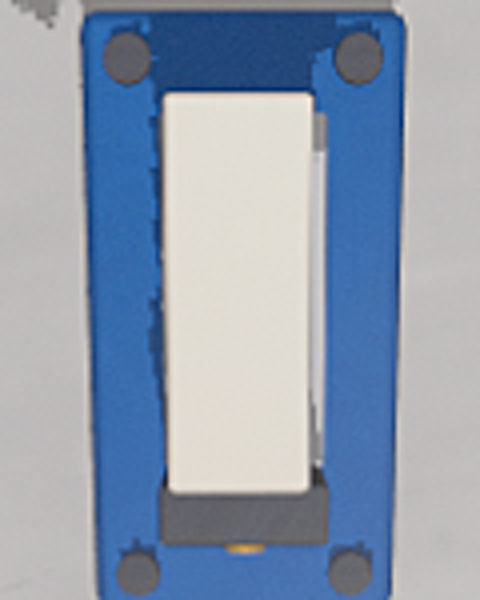

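```bash
python3 - <<'E'
from h import *
im,m=load('wrist12'); hsv=cv2.cvtColor(im,cv2.COLOR_RGB2HSV)
A=np.array([.5095,-.354]); th=np.radians(-9.35); ex=np.array([np.cos(th),np.sin(th)]);ey=np.array([-np.sin(th),np.cos(th)])
def rel(u,v,z):
    d=plane(m,u,v,z)[:2]-A; return np.round([d@ex*1e3,d@ey*1e3],2)
g=im.astype(int)
mk=((hsv[...,0]<35)&(g[...,0]>190)&(g[...,0]-g[...,2]>8)).astype(np.uint8); mk[:90]=0; mk[205:]=0; mk[:,:285]=0; mk[:,336:]=0
cs,_=cv2.findContours(mk,0,1); c=max(cs,key=cv2.contourArea); r=cv2.minAreaRect(c); print(cv2.contourArea(c),r)
P=np.array([plane(m,u,v,.09)[:2] for u,v in c[:,0]]); rr=cv2.minAreaRect((P*1000).astype(np.float32)); print('block mm rect',rr, 'centre rel',np.round([(np.array(rr[0])/1e3-A)@ex*1e3,(np.array(rr[0])/1e3-A)@ey*1e3],2))
for row in (105,120,140,160,180,192):
    s=np.where(mk[row])[0]; gray=im[row].astype(int)
    print(row,'block L/R',rel(s.min()-.5,row,.09)[1],rel(s.max()+.5,row,.09)[1])
for row in (120,140,160,180): print(row,[tuple(im[row,k]) for k in range(328,336)])
for row in (200,206): print('stop',row,[int(im[row,k].max()) for k in range(288,298)],[int(im[row,k].max()) for k in range(328,338)])
E
```

```text
3418.0 ((310.9999694824219, 146.5), (98.99998474121094, 35.99999237060547), 90.0)
block mm rect ((508.3623046875, -355.42010498046875), (29.381528854370117, 78.98393249511719), 80.70529174804688) centre rel [-0.89 -1.59]
105 block L/R -16.35 13.18
120 block L/R -16.5 13.32
140 block L/R -15.9 12.7
160 block L/R -16.11 16.21
180 block L/R -16.33 13.09
192 block L/R -16.46 13.21
120 [(np.uint8(226), np.uint8(220), np.uint8(209)), (np.uint8(209), np.uint8(201), np.uint8(191)), (np.uint8(194), np.uint8(192), np.uint8(195)), (np.uint8(197), np.uint8(194), np.uint8(199)), (np.uint8(209), np.uint8(203), np.uint8(203)), (np.uint8(131), np.uint8(139), np.uint8(160)), (np.uint8(51), np.uint8(101), np.uint8(167)), (np.uint8(54), np.uint8(107), np.uint8(175))]
140 [(np.uint8(224), np.uint8(217), np.uint8(206)), (np.uint8(189), np.uint8(182), np.uint8(174)), (np.uint8(190), np.uint8(189), np.uint8(192)), (np.uint8(199), np.uint8(199), np.uint8(201)), (np.uint8(204), np.uint8(200), np.uint8(197)), (np.uint8(112), np.uint8(121), np.uint8(152)), (np.uint8(51), np.uint8(102), np.uint8(170)), (np.uint
[... 315 characters left out ...]
t8(177)), (np.uint8(55), np.uint8(107), np.uint8(175)), (np.uint8(67), np.uint8(114), np.uint8(177))]
180 [(np.uint8(226), np.uint8(219), np.uint8(212)), (np.uint8(154), np.uint8(150), np.uint8(147)), (np.uint8(121), np.uint8(121), np.uint8(125)), (np.uint8(203), np.uint8(200), np.uint8(202)), (np.uint8(172), np.uint8(175), np.uint8(182)), (np.uint8(91), np.uint8(122), np.uint8(174)), (np.uint8(65), np.uint8(111), np.uint8(174)), (np.uint8(68), np.uint8(114), np.uint8(173))]
stop 200 [175, 175, 182, 136, 93, 102, 107, 105, 107, 107] [111, 110, 108, 109, 110, 101, 159, 176, 177, 174]
stop 206 [174, 177, 180, 148, 100, 104, 106, 109, 110, 109] [111, 112, 111, 111, 107, 100, 164, 179, 178, 176]
```

```bash
python3 - <<'E'
from h import *
im,m=load('wrist12')
A=np.array([.5095,-.354]); th=np.radians(-9.35); ey=np.array([-np.sin(th),np.cos(th)])
r=lambda u,v,z:round(((plane(m,u,v,z)[:2]-A)@ey)*1e3,2)
print('anvil right',[r(u,v,.05) for u,v in((333,120),(332.9,140),(332.9,160),(332.5,180))])
print('stop',[(r(291,v,.077),r(333.6,v,.077)) for v in (200,206)])
E
```

```text
anvil right [np.float64(18.33), np.float64(18.5), np.float64(18.78), np.float64(18.68)]
stop [(np.float64(-19.45), np.float64(18.43)), (np.float64(-19.54), np.float64(18.51))]
```

The block is 1.1 mm off the anvil's centre line, inside the ±4 mm margin, with yaw within 0.1° and no gap visible at the stop. I'm handing in.

```bash
python3 -c "
from h import *
st(); print(ctrl.hand_in()); st()"
```

```text
t 18.23 p [ 0.5813 -0.3655  0.2407] rot [ 3.14  -0.004  2.979] F [-0.4 -0.1 -0.2] M [ 0.04 -0.04 -0.01] g 0.056 q [-0.61  0.61  1.04 -0.    1.49 -2.02]
the job is handed in; nothing more can be done
None
the job is handed in; nothing more can be done
```

The white block is home on the anvil against the end stop, and I handed the job in after about 18 s. No verdict was reported.

- **Magazine:** I turned it by its head about +164°. The white block then stood within about 1° of the middle of the opening.
- **Wringing:** I set the block flat and in line about 30 mm short of the stop. I then slid it home without lifting until it butted at about 18 N, let go and backed off.
- **Last checks:** Seen from above, the block is in line with the anvil to about 0.1°. It sits 1.1 mm off the centre line, within the ±4 mm it has to stay over the anvil. I saw no gap at the stop.
- **Other objects:** The other three blocks were last seen in their pockets just after the white one came out. The robot did not go near the tape or the brush, and both look unmoved in the pictures.
- **Disagreements:**
  - The height of the anvil face came out at about 48 mm, where the text says 50 mm; the touch-down fitted 50 mm.
  - The opening's middle came out between 174° and 175.4° depending on the features used.
  - The oblique scene view put the block 2–3 mm off the centre line rather than 1.1 mm. I trusted the view from above.

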